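# Set out the dip moulds by height

## Task

Set the four steel dip moulds out on the plank in order of height, one standing upright in the middle of each cork pad: the tallest on the pad next to the brass ball-topped post, then each next shorter one, to the shortest at the far end. Do not knock any mould over on the way.

Things in the scene. Friction and masses are not known exactly. Their poses are not given: they have to be found in the camera images.
- mould_a_center (a point): The shortest of four loose steel dip moulds: plain round open-topped cup of bare steel, 42 mm tall, 52 mm outside diameter, wall 5 mm, with a 5 mm high foot rim of 60 mm diameter; stands upright on the bench at the start, mass about 0.2 kg. The point is on its axis, half-way up (21 mm above its underside); z is up along its axis. Width does not follow height. Hold the taller moulds in their upper half, so that the gripper's body clears the rim.
- mould_b_center (a point): The second shortest of four loose steel dip moulds: plain round open-topped cup of bare steel, 58 mm tall, 44 mm outside diameter, wall 5 mm, with a 5 mm high foot rim of 52 mm diameter; stands upright on the bench at the start, mass about 0.24 kg. The point is on its axis, half-way up (29 mm above its underside); z is up along its axis. Width does not follow height. Hold the taller moulds in their upper half, so that the gripper's body clears the rim.
- mould_c_center (a point): The second tallest of four loose steel dip moulds: plain round open-topped cup of bare steel, 74 mm tall, 54 mm outside diameter, wall 5 mm, with a 5 mm high foot rim of 62 mm diameter; stands upright on the bench at the start, mass about 0.36 kg. The point is on its axis, half-way up (37 mm above its underside); z is up along its axis. Width does not follow height. Hold the taller moulds in their upper half, so that the gripper's body clears the rim.
- mould_d_center (a point): The tallest of four loose steel dip moulds: plain round open-topped cup of bare steel, 90 mm tall, 48 mm outside diameter, wall 5 mm, with a 5 mm high foot rim of 56 mm diameter; stands upright on the bench at the start, mass about 0.42 kg. The point is on its axis, half-way up (45 mm above its underside); z is up along its axis. Width does not follow height. Hold the taller moulds in their upper half, so that the gripper's body clears the rim.
- pad_1_top (a point): Centre of the top face of a fixed round cork pad, 70 mm diameter, 4 mm thick, on a pale wooden plank (84 x 530 mm, 10 mm thick), so its top is 14 mm above the bench. Four identical pads, pad_1, pad_2, pad_3, pad_4 in this order, stand in a straight row 105 mm apart centre to centre; x is across the plank, y along the row from pad_4 towards pad_1, z up. It is an end pad of the row; the brass post may stand beyond it or at the other end.
- pad_2_top (a point): Centre of the top face of a fixed round cork pad, 70 mm diameter, 4 mm thick, on a pale wooden plank (84 x 530 mm, 10 mm thick), so its top is 14 mm above the bench. Four identical pads, pad_1, pad_2, pad_3, pad_4 in this order, stand in a straight row 105 mm apart centre to centre; x is across the plank, y along the row from pad_4 towards pad_1, z up.
- pad_3_top (a point): Centre of the top face of a fixed round cork pad, 70 mm diameter, 4 mm thick, on a pale wooden plank (84 x 530 mm, 10 mm thick), so its top is 14 mm above the bench. Four identical pads, pad_1, pad_2, pad_3, pad_4 in this order, stand in a straight row 105 mm apart centre to centre; x is across the plank, y along the row from pad_4 towards pad_1, z up.
- pad_4_top (a point): Centre of the top face of a fixed round cork pad, 70 mm diameter, 4 mm thick, on a pale wooden plank (84 x 530 mm, 10 mm thick), so its top is 14 mm above the bench. Four identical pads, pad_1, pad_2, pad_3, pad_4 in this order, stand in a straight row 105 mm apart centre to centre; x is across the plank, y along the row from pad_4 towards pad_1, z up. It is an end pad of the row; the brass post may stand beyond it or at the other end.
- post: Fixed small brass post with a ball on top (ball 26 mm diameter, foot 32 mm diameter, 65 mm tall), on the plank at one end of the row, 79.5 mm beyond the centre of the end pad: beyond pad_1 or beyond pad_4, it changes. A low dark wooden disc is at the other end. Origin at the centre of its underside, z up.

How it is judged:
By the outcome, as a careful person would: the job done as asked, in the order asked, and still so for the second after the job is handed in, with the robot touching nothing.
It also fails if it takes over 99 s, if anything falls off the work surface, if the arm or the gripper's body presses on something with over 40 N, if the wrist force passes 120 N, or if a joint passes its speed limit or range.

## Robot

A 6-joint arm with a two-finger parallel gripper is mounted at the origin on the work surface. World frame = base frame: x ahead of the robot, y to its left, z up, the work surface at z = 0. Lengths are in m, angles in rad, forces in N, time in s.
With the tool pointing down it reaches from about 0.375 to 0.975 m from the base axis. Payload 3.8 kg.
Tool frame: the origin (TCP) lies at the very end of the fingers, on their centre line; the grasp point (between the pads) lies 19 mm behind it (bot.grip_point_offset is the distance from the TCP to the grasp point, in m); z points along the fingers, x is the direction in which the jaws open and shut, and the axes are right-handed (so a half turn about z gives the same grasp; the last joint's range is limited). The gripper opens to 85 mm and grips with 20 to 120 N. Pads are 22 mm wide; open, the fingers measure 114 mm over their backs; the gripper's body (76 mm by 85 mm) begins 54 mm behind the grasp point. The pads swing forward as they close: fully open they stand 13 mm farther back than shut.
Start: joints at [-1.213, 0.264, 1.604, -0, 1.274, -0.037], TCP at [0.26, -0.623, 0.231] pointing down, gripper open.
Joint ranges: [-2.63, 2.63], [-0.94, 2.18], [0.31, 2.57], [-1.31, 4.45], [0, 2.66], [-2.55, 2.55]. Speed limits (rad/s): [2.57, 2.57, 3.14, 3.14, 3.14, 3.14].

## Interface

Orientations are given as a rotation vector (axis times angle).
In Python, from workcell import bot, read_camera gives the robot as it stands.
- The arm moves only by the tool arm_command, never from a script. Its argument "rows" is a list of rows, each an object with "delta_rot": the turn, a rotation vector about the tool's x, y, z in rad, a list of three; "xyz": the shift along the tool's x, y, z in m, a list of three; "gripper": the finger opening in m, from 0 to 0.0854. A call has 1 to 12 rows; each row shifts and turns the commanded pose from where the row before left it, along the tool's axes as they then stand; what a row does not reach is not made up. A row lasts 1/10 s, in which the tool goes at most 50 mm and 8.59 degrees, less where a joint would pass 70% of its speed; a pose out of reach is approached as far as the arm can. A call is refused whole if a number of a shift passes 0.05 or a number of a turn 0.15, either way. A call with a gripper value outside its range is refused whole. The fingers move at their own pace and stop on an object; "force" is the grip in N (left out, the last holds). Time passes only in rows, so rows that do not move let the fingers close. It gives the time, the measured TCP pose, the force and the opening at its end, in the units of the state.
- bot.read_state(): the state, without advancing time (a new reading comes with each control period).
- read_camera(name): name is "scene" or "top" or "wrist"; returns a dict with "pixels" (420x560x3 uint8, red, green, blue), "range_z" (420x560 float32, m along the optical axis (not along the pixel's ray), 0 where there is no reading), "intrinsics" (3x3 intrinsics, pixels), "camera_from_world" (4x4, takes a point from world to camera coordinates). Camera axes: x right, y up, looking along -z (the intrinsics and any distortion apply to the point x, -y, -z); pixel columns grow to the right and rows downward; lengths in m; the calibration is good to about 2 mm. A picture is of the moment at which its call begins.
- bot.finish_job(): hands the job in, once; it reports no verdict.
The state is a dict: "time": time; "q": joint angles; "joint_vel": joint speeds; "joint_torque": joint torques, N m; "tool_pos": TCP position; "tcp_rot": TCP orientation; "wrist_force": force on the tool from outside, world axes, zero at the start; "torque": the same for the moment, N m; "width": opening from 0.0 (shut) to 1.0 (fully open).
Only numpy, scipy, OpenCV 4.12 (cv2) and the standard library are available. Lean on these libraries where they do the work, as an engineer would, in place of code of your own. Each camera call takes 0.05 s, during which the arm holds its last target.

## Working session

There is one attempt and no reset: what is moved stays moved. The work goes in short steps, Python scripts to look and compute and a tool call to move; the robot and the scene stay as the last step left them, time stands still between calls to the robot, and variables do not carry over. Pictures are saved under pics/ and viewed, and the job is handed in when it is done.

Besides the shell and the picture viewer there is one more tool, called after "Request:" by a JSON object that holds its "api" and its "payload". arm_command: Moves the arm, as the interface text tells. Its arguments: {"type":"object","properties":{"rows":{"type":"array","items":{"type":"object","properties":{"delta_rot":{"type":"array","items":{"type":"number"}},"xyz":{"type":"array","items":{"type":"number"}},"gripper":{"type":"number"}}}},"force":{"type":"number"}},"required":["rows"]}

```bash
mkdir -p pics; ls; cat > h.py <<'E'
from workcell import bot, read_camera
import numpy as np, cv2
def cap(n,f):
    d=read_camera(n); np.savez(''+f+'.npz',**d); cv2.imwrite('pics/'+f+'.png',d['pixels'][:,:,::-1]); return d
def world(d):
    K=d['intrinsics'];z=d['range_z'];h,w=z.shape
    u,v=np.meshgrid(np.arange(w),np.arange(h))
    x=(u-K[0,2])/K[0,0]*z; y=(v-K[1,2])/K[1,1]*z
    P=np.stack([x,-y,-z,np.ones_like(z)],-1)
    return (P@np.linalg.inv(d['camera_from_world']).T)[...,:3]
E
python3 - <<'E'
from h import *
for n in('top','scene'):
    d=cap(n,n+'0'); print(d['intrinsics'],d['camera_from_world'])
s=bot.read_state();print({k:np.round(v,3) for k,v in s.items()}, bot.grip_point_offset)
E
```

```text
pics
[[415.33163307   0.         279.74307337]
 [  0.         415.33163307 203.37452763]
 [  0.           0.           1.        ]] [[-0.00619032 -0.99990169  0.0125814   0.0152761 ]
 [ 0.99627513 -0.00508474  0.08608144 -0.55038499]
 [-0.086009    0.01306741  0.99620866 -0.97644248]
 [ 0.          0.          0.          1.        ]]
[[444.47696059   0.         281.46674586]
 [  0.         444.47696059 210.18967896]
 [  0.           0.           1.        ]] [[ 0.35060499  0.93638273 -0.01623327 -0.19255613]
 [-0.62052331  0.2452522   0.74485044  0.30381225]
 [ 0.70144634 -0.25107516  0.66703395 -1.34249869]
 [ 0.          0.          0.          1.        ]]
{'time': np.float64(0.1), 'q': array([-1.213,  0.265,  1.605,  0.   ,  1.274, -0.037]), 'joint_vel': array([ 0.001, -0.002, -0.003,  0.001,  0.001, -0.001]), 'joint_torque': array([ 0.0000e+00, -5.1671e+01, -3.6859e+01, -0.0000e+00,  6.0000e-03,
        0.0000e+00]), 'tool_pos': array([ 0.259, -0.622,  0.23 ]), 'tcp_rot': array([-2.613,  1.742,  0.003]), 'wrist_force': array([-0.538, -0.451,  0.472]), 'torque': array([-0.024, -0.02 , -0.009]), 'width': np.float64(1.001)} 0.0187
```

View pics/top0.png

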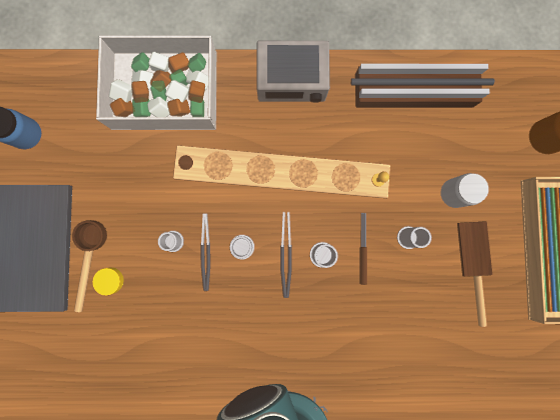

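View pics/scene0.png

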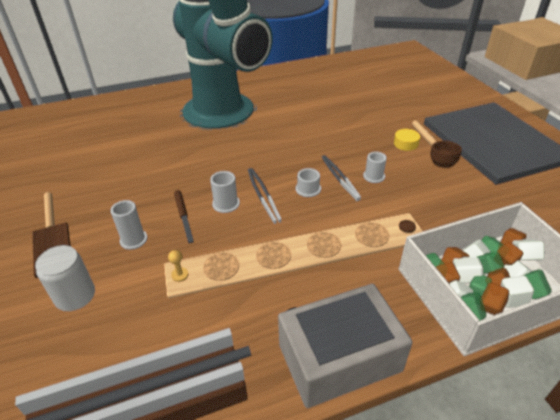

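The top view shows the moulds at (171,241), (242,247), (323,255) and (415,238). The pads are at (218,165), (261,169), (303,173) and (346,177), with the post at (380,180). Next I'll measure them using depth.

```bash
python3 - <<'E'
from h import *
from scipy.optimize import least_squares
d=dict(np.load('top0.npz'));P=world(d);img=d['pixels'].astype(int)
d2=dict(np.load('scene0.npz'));P2=world(d2)
def at(x):return np.round(P[x[1],x[0]],4)
print('bench z',[at(p) for p in((250,350),(150,210),(400,300),(330,215))])
# moulds
for n,(u,v) in dict(b=(171,241),a=(242,247),c=(323,255),d=(415,238)).items():
    w=P[v-22:v+23,u-22:u+23].reshape(-1,3)
    z0=at((u,v))
    zm=np.percentile(w[:,2],[99])
    for nm,Q in(('top',P),('scene',P2)):
        c=np.median(w[w[:,2]>.02],0)
        q=Q.reshape(-1,3); q=q[(np.hypot(q[:,0]-c[0],q[:,1]-c[1])<.05)&(q[:,2]>.008)]
        H=np.percentile(q[:,2],97)
        t=q[q[:,2]>H-.006]
        f=least_squares(lambda p:np.hypot(t[:,0]-p[0],t[:,1]-p[1])-p[2],[*t[:,:2].mean(0),.022],loss='soft_l1',f_scale=.002)
        print(n,nm,len(q),'top',H.round(4),np.round(f.x,4),len(t),t[:,:2].min(0).round(4),t[:,:2].max(0).round(4), (t[:,:2].min(0)+t[:,:2].max(0))/2)
# pads by color: darker than plank
hsv=cv2.cvtColor(d['pixels'],cv2.COLOR_RGB2HSV)
m=(np.abs(P[...,2]-.014)<.03)
for (u,v) in((218,165),(261,169),(303,173),(346,177)): print('pad approx',at((u,v)),img[v,u])
print('plank',at((240,152)),img[167,240],img[160,370])
b=cv2.resize(d['pixels'][135:285,140:450],None,fx=2.5,fy=2.5,interpolation=cv2.INTER_CUBIC);cv2.imwrite('pics/crop.png',b[:,:,::-1])
E
```

```text
bench z [array([ 2.011e-01,  8.510e-02, -2.000e-04]), array([0.5377, 0.3296, 0.0016]), array([ 0.3161, -0.2778,  0.0019]), array([ 0.5232, -0.1119, -0.0009])]
b top 322 top 0.0603 [0.4619 0.273  0.0194] 119 [0.4414 0.2519] [0.4827 0.2933] [0.46207244 0.27263177]
b scene 475 top 0.059 [0.4663 0.2707 0.0196] 120 [0.444  0.2492] [0.489  0.2921] [0.46648096 0.27064337]
a top 293 top 0.0444 [0.4469 0.1058 0.0231] 130 [0.4212 0.0804] [0.4726 0.1297] [0.44692551 0.10502656]
a scene 483 top 0.0431 [0.4519 0.1032 0.0233] 144 [0.4242 0.0784] [0.4776 0.1296] [0.45088414 0.10400485]
c top 398 top 0.0765 [ 0.4271 -0.0895  0.0243] 144 [ 0.4012 -0.1163] [ 0.4531 -0.0638] [ 0.42713293 -0.09003003]
c scene 844 top 0.0749 [ 0.432  -0.0922  0.0245] 171 [ 0.4033 -0.118 ] [ 0.4605 -0.0659] [ 0.43190823 -0.09194503]
d top 544 top 0.0916 [ 0.4674 -0.3006  0.0213] 141 [ 0.4451 -0.3247] [ 0.49   -0.2784] [ 0.46756197 -0.30153149]
d scene 1049 top 0.0907 [ 0.4724 -0.3033  0.0214] 197 [ 0.4468 -0.3265] [ 0.4959 -0.2799] [ 0.47134564 -0.30321955]
pad approx [0.6465 0.1626 0.013 ] [226 175 118]
pad approx [0.4644 0.0252 1.0199] [231 181 121]
pad approx [ 0.626  -0.0455  0.0119] [221 168 113]
pad approx [ 0.6152 -0.1505  0.0148] [226 176 118]
plank [0.6788 0.109  0.0119] [237 200 139] [176 121  72]
```

View pics/crop.png

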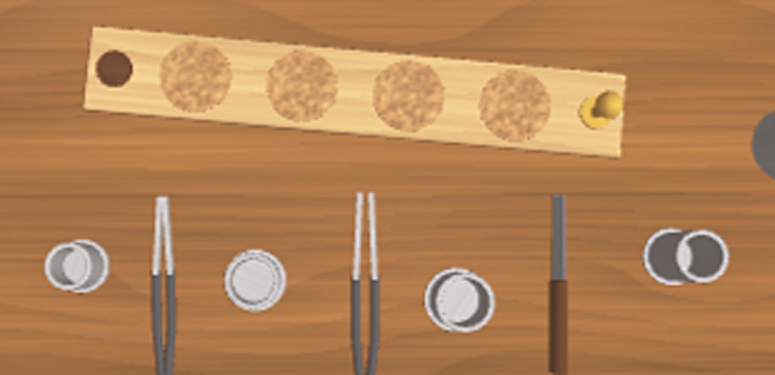

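The enlarged crop shows pad centres at crop (196,76), (302,86), (409,96) and (515,105), with the post at about (600,108). The tallest mould therefore goes on the right (−y) pad. I'll locate the pads precisely in both cameras.

```bash
cat >> h.py <<'E'
def ray(d,u,v,z):
    K=d['intrinsics'];T=np.linalg.inv(d['camera_from_world'])
    u=np.atleast_1d(u).astype(float);v=np.atleast_1d(v).astype(float)
    r=np.stack([(u-K[0,2])/K[0,0],-(v-K[1,2])/K[1,1],-np.ones_like(u)],-1)@T[:3,:3].T
    o=T[:3,3];s=(z-o[2])/r[:,2];return o+r*s[:,None]
def proj(d,p):
    K=d['intrinsics'];c=(d['camera_from_world']@np.append(p,1))[:3]
    return np.array([K[0,0]*c[0]/-c[2]+K[0,2],K[1,1]*c[1]/c[2]+K[1,2]])
def rectify(d,z,x0,x1,y0,y1,mm=1.0):
    # orthophoto at plane z: rows = x decreasing, cols = y decreasing; mm per px
    xs=np.arange(x1,x0,-mm/1000);ys=np.arange(y1,y0,-mm/1000)
    Y,X=np.meshgrid(ys,xs);K=d['intrinsics'];M=d['camera_from_world']
    c=np.stack([X,Y,np.full_like(X,z),np.ones_like(X)],-1)@M.T
    u=K[0,0]*c[...,0]/-c[...,2]+K[0,2];v=K[1,1]*c[...,1]/c[...,2]+K[1,2]
    return cv2.remap(d['pixels'],u.astype(np.float32),v.astype(np.float32),cv2.INTER_CUBIC)
E
python3 - <<'E'
from h import *
from scipy.optimize import minimize
for n in('top','scene'):
    d=dict(np.load(n+'0.npz'))
    o=rectify(d,.014,.54,.72,-.27,.27);cv2.imwrite(f'pics/ortho_{n}.png',o[:,:,::-1])
    lab=cv2.cvtColor(o,cv2.COLOR_RGB2LAB).astype(float); g=cv2.GaussianBlur(lab[...,0],(0,0),2)
    xs=np.arange(.72,.54,-.001)[:o.shape[0]];ys=np.arange(.27,-.27,-.001)[:o.shape[1]]
    Y,X=np.meshgrid(ys,xs)
    def sc(p):
        s=0
        for k in(-1.5,-.5,.5,1.5):
            cx=p[0]-np.sin(p[2])*k*.105; cy=p[1]+np.cos(p[2])*k*.105
            r=np.hypot(X-cx,Y-cy); wi=1/(1+np.exp((r-.035)/.0007))
            ring=1/(1+np.exp((r-.041)/.0007))-wi
            s+=(g*wi).sum()/wi.sum()-(g*ring).sum()/ring.sum()
        return s
    best=min((minimize(sc,[x,.005,a],method='Nelder-Mead',options=dict(xatol=1e-5,initial_simplex=[[x,.005,a],[x+.006,.005,a],[x,.012,a],[x,.005,a+.03]])) for x in(.628,.634) for a in(-.1,-.06)),key=lambda r:r.fun)
    p=best.x;print(n,p,best.fun)
    for k in(-1.5,-.5,.5,1.5): print(np.round([p[0]-np.sin(p[2])*k*.105,p[1]+np.cos(p[2])*k*.105],4))
E
```

```text
top [ 0.63067434  0.00716608 -0.09514736] -90.2982806289501
[ 0.6157 -0.1496]
[ 0.6257 -0.0451]
[0.6357 0.0594]
[0.6456 0.164 ]
scene [ 0.63705624  0.00522044 -0.0929734 ] -85.50126411182569
[ 0.6224 -0.1516]
[ 0.6322 -0.0471]
[0.6419 0.0575]
[0.6517 0.162 ]
```

View pics/ortho_top.png

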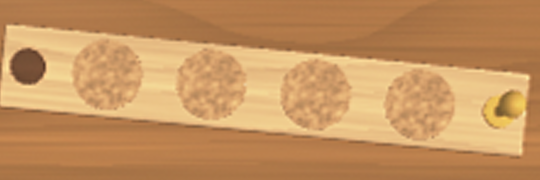

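View pics/ortho_scene.png

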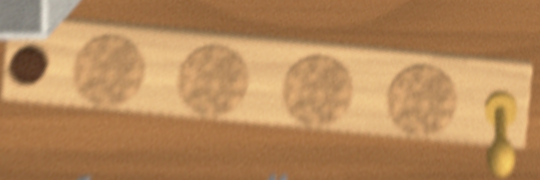

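Both cameras agree up to a constant 6 mm by 2 mm offset, so relative positions are sound. First I'll turn the tool so its x runs along world +x, then go over the tall mould.

Request:
{"api": "arm_command", "payload": {"rows": [{"xyz": [0, 0, 0], "delta_rot": [0, 0, -0.147], "gripper": 0.085}, {"xyz": [0, 0, 0], "delta_rot": [0, 0, -0.147], "gripper": 0.085}, {"xyz": [0, 0, 0], "delta_rot": [0, 0, -0.147], "gripper": 0.085}, {"xyz": [0, 0, 0], "delta_rot": [0, 0, -0.147], "gripper": 0.085}, {"xyz": [0, 0, 0], "delta_rot": [0, 0, -0.147], "gripper": 0.085}, {"xyz": [0, 0, 0], "delta_rot": [0, 0, -0.147], "gripper": 0.085}, {"xyz": [0, 0, 0], "delta_rot": [0, 0, -0.147], "gripper": 0.085}, {"xyz": [0, 0, 0], "delta_rot": [0, 0, -0.147], "gripper": 0.085}, {"xyz": [0, 0, 0], "delta_rot": [0, 0, 0], "gripper": 0.085}, {"xyz": [0, 0, 0], "delta_rot": [0, 0, 0], "gripper": 0.085}]}}

```text
time: 1.1
tool_pos: [0.2595, -0.6228, 0.2307]
tcp_rot: [-3.141, 0.005, 0.001]
wrist_force: [0.5, 0.7, 0.2]
width: 0.996
```

Request:
{"api": "arm_command", "payload": {"rows": [{"xyz": [0.021, -0.032, 0]}, {"xyz": [0.021, -0.032, 0]}, {"xyz": [0.021, -0.032, 0]}, {"xyz": [0.021, -0.032, 0]}, {"xyz": [0.021, -0.032, 0]}, {"xyz": [0.021, -0.032, 0]}, {"xyz": [0.021, -0.032, 0]}, {"xyz": [0.021, -0.032, 0]}, {"xyz": [0.021, -0.032, 0]}, {"xyz": [0.021, -0.032, 0]}, {"xyz": [0, 0, 0]}, {"xyz": [0, 0, 0]}]}}

```text
invalid input
```

```bash
python3 - <<'E'
from h import *
d=cap('wrist','w1');print(bot.read_state()['tool_pos'].round(4) if hasattr(bot.read_state()['tool_pos'],'round') else bot.read_state()['tool_pos'])
print(d['camera_from_world'].round(3));P=world(d);q=P.reshape(-1,3)
print(np.linalg.inv(d['camera_from_world'])[:3,3])
print(proj(d,[.47,-.302,.09]), proj(d,[.619,-.1506,.014]))
E
```

```text
[ 0.2595 -0.6229  0.2309]
[[ 1.    -0.002 -0.001 -0.259]
 [ 0.001  0.952 -0.307  0.631]
 [ 0.001  0.307  0.952 -0.188]
 [ 0.     0.     0.     1.   ]]
[ 0.25842731 -0.54360651  0.37252434]
[ 631.35840449 -327.95749149] [ 811.47449919 -515.31723857]
```

View pics/w1.png

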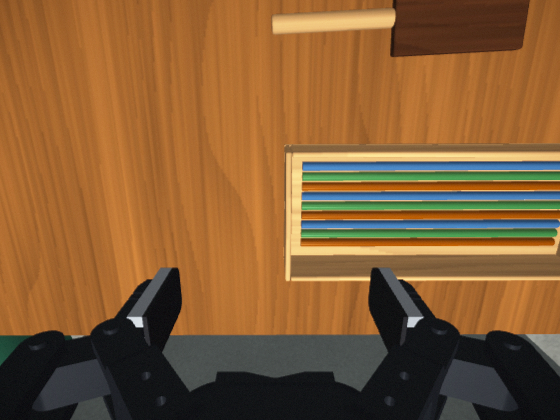

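The move was refused because every row needs all its keys, so the picture shows the start spot: fingers at about (155,300) and (395,300), pencil tray behind. I'll resend it.

Request:
{"api": "arm_command", "payload": {"rows": [{"xyz": [0.021, -0.032, 0], "delta_rot": [0, 0, 0], "gripper": 0.085}, {"xyz": [0.021, -0.032, 0], "delta_rot": [0, 0, 0], "gripper": 0.085}, {"xyz": [0.021, -0.032, 0], "delta_rot": [0, 0, 0], "gripper": 0.085}, {"xyz": [0.021, -0.032, 0], "delta_rot": [0, 0, 0], "gripper": 0.085}, {"xyz": [0.021, -0.032, 0], "delta_rot": [0, 0, 0], "gripper": 0.085}, {"xyz": [0.021, -0.032, 0], "delta_rot": [0, 0, 0], "gripper": 0.085}, {"xyz": [0.021, -0.032, 0], "delta_rot": [0, 0, 0], "gripper": 0.085}, {"xyz": [0.021, -0.032, 0], "delta_rot": [0, 0, 0], "gripper": 0.085}, {"xyz": [0.021, -0.032, 0], "delta_rot": [0, 0, 0], "gripper": 0.085}, {"xyz": [0.021, -0.032, 0], "delta_rot": [0, 0, 0], "gripper": 0.085}, {"xyz": [0, 0, 0], "delta_rot": [0, 0, 0], "gripper": 0.085}, {"xyz": [0, 0, 0], "delta_rot": [0, 0, 0], "gripper": 0.085}]}}

```text
time: 2.35
tool_pos: [0.4699, -0.3024, 0.2313]
tcp_rot: [3.141, 0.001, -0.0]
wrist_force: [-0.5, 0.1, 0.2]
width: 0.997
```

```bash
cat >> h.py <<'E'
from scipy.optimize import least_squares
def fitm(d,c,H):
    q=world(d).reshape(-1,3);q=q[np.isfinite(q).all(1)]
    q=q[(np.hypot(q[:,0]-c[0],q[:,1]-c[1])<.045)&(q[:,2]>.008)&(q[:,2]<H+.01)]
    h=np.percentile(q[:,2],97);t=q[q[:,2]>h-.005]
    f=least_squares(lambda p:np.hypot(t[:,0]-p[0],t[:,1]-p[1])-p[2],[*t[:,:2].mean(0),.022],loss='soft_l1',f_scale=.002)
    return h.round(4),f.x.round(4),len(t)
E
python3 - <<'E'
from h import *
d=cap('wrist','w2');s=bot.read_state();print(s['tool_pos'],s['tcp_rot'])
print(fitm(d,(.47,-.302),.09),proj(d,[.47,-.302,.09]))
E
```

```text
[ 0.46948441 -0.30320218  0.23128899] [ 3.14108480e+00 -5.35499691e-04 -5.13765625e-04]
(np.float64(0.0898), array([ 0.4675, -0.3022,  0.0212]), 844) [276.37376772 193.23401569]
```

View pics/w2.png

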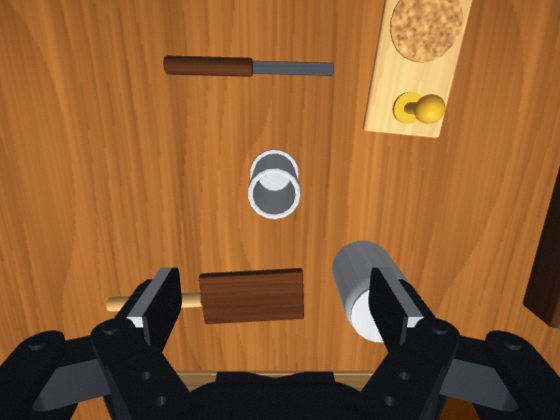

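The wrist view shows the tall mould at about (274,190), centred between the fingers (mid column about 275). I'll descend and grip.

Request:
{"api": "arm_command", "payload": {"rows": [{"xyz": [0, 0, 0.025], "delta_rot": [0, 0, 0], "gripper": 0.085}, {"xyz": [0, 0, 0.03], "delta_rot": [0, 0, 0], "gripper": 0.085}, {"xyz": [0, 0, 0.03], "delta_rot": [0, 0, 0], "gripper": 0.085}, {"xyz": [0, 0, 0.03], "delta_rot": [0, 0, 0], "gripper": 0.085}, {"xyz": [0, 0, 0.03], "delta_rot": [0, 0, 0], "gripper": 0.085}, {"xyz": [0, 0, 0.03], "delta_rot": [0, 0, 0], "gripper": 0.085}, {"xyz": [0, 0, 0.02], "delta_rot": [0, 0, 0], "gripper": 0.085}, {"xyz": [0, 0, 0], "delta_rot": [0, 0, 0], "gripper": 0.085}, {"xyz": [0, 0, 0], "delta_rot": [0, 0, 0], "gripper": 0.06}, {"xyz": [0, 0, 0], "delta_rot": [0, 0, 0], "gripper": 0.06}, {"xyz": [0, 0, 0], "delta_rot": [0, 0, 0], "gripper": 0.06}, {"xyz": [0, 0, 0], "delta_rot": [0, 0, 0], "gripper": 0.055}], "force": 25}}

```text
time: 3.6
tool_pos: [0.4705, -0.3038, 0.0377]
tcp_rot: [3.14, -0.0, 0.003]
wrist_force: [-0.6, -0.3, -0.9]
width: 0.646
```

Request:
{"api": "arm_command", "payload": {"rows": [{"xyz": [0, 0, 0], "delta_rot": [0, 0, 0], "gripper": 0.05}, {"xyz": [0, 0, 0], "delta_rot": [0, 0, 0], "gripper": 0.048}, {"xyz": [0, 0, 0], "delta_rot": [0, 0, 0], "gripper": 0.046}, {"xyz": [0, 0, 0], "delta_rot": [0, 0, 0], "gripper": 0.044}, {"xyz": [0, 0, 0], "delta_rot": [0, 0, 0], "gripper": 0.04}, {"xyz": [0, 0, 0], "delta_rot": [0, 0, 0], "gripper": 0.04}], "force": 40}}

```text
time: 4.2
tool_pos: [0.4692, -0.3033, 0.0372]
tcp_rot: [3.141, 0.001, -0.001]
wrist_force: [-4.9, 0.2, 6.9]
width: 0.554
```

```bash
python3 - <<'E'
from h import *
d=cap('scene','s1');d=cap('wrist','w3')
E
```

```text
(no output)
```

View pics/w3.png

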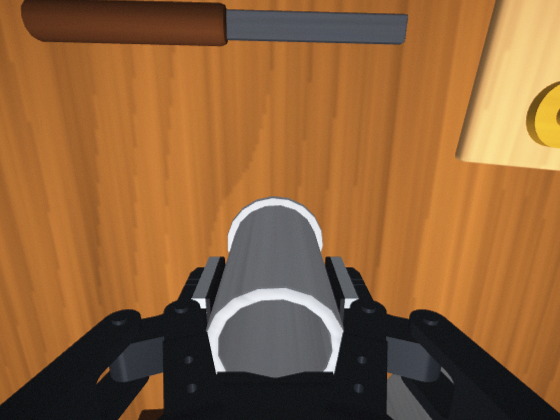

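Gripped: opening is about 47 mm and the mould stands upright between the pads at (275,280). I'll lift it and carry it over the pad next to the post.

Request:
{"api": "arm_command", "payload": {"rows": [{"xyz": [0, 0, -0.015], "delta_rot": [0, 0, 0], "gripper": 0.04}, {"xyz": [0, 0, -0.03], "delta_rot": [0, 0, 0], "gripper": 0.04}, {"xyz": [0, 0, -0.03], "delta_rot": [0, 0, 0], "gripper": 0.04}, {"xyz": [0, 0, -0.025], "delta_rot": [0, 0, 0], "gripper": 0.04}, {"xyz": [0.015, -0.015, 0], "delta_rot": [0, 0, 0], "gripper": 0.04}, {"xyz": [0.025, -0.025, 0], "delta_rot": [0, 0, 0], "gripper": 0.04}, {"xyz": [0.025, -0.025, 0], "delta_rot": [0, 0, 0], "gripper": 0.04}, {"xyz": [0.025, -0.025, 0], "delta_rot": [0, 0, 0], "gripper": 0.04}, {"xyz": [0.025, -0.025, 0], "delta_rot": [0, 0, 0], "gripper": 0.04}, {"xyz": [0.02, -0.02, 0], "delta_rot": [0, 0, 0], "gripper": 0.04}, {"xyz": [0.0145, -0.0165, 0], "delta_rot": [0, 0, 0], "gripper": 0.04}, {"xyz": [0, 0, 0], "delta_rot": [0, 0, 0], "gripper": 0.04}], "force": 40}}

```text
time: 5.5
tool_pos: [0.6207, -0.1486, 0.136]
tcp_rot: [-3.14, -0.004, -0.001]
wrist_force: [-1.8, -0.2, -4.8]
width: 0.554
```

Request:
{"api": "arm_command", "payload": {"rows": [{"xyz": [0, 0, 0.02], "delta_rot": [0, 0, 0], "gripper": 0.04}, {"xyz": [0, 0, 0.02], "delta_rot": [0, 0, 0], "gripper": 0.04}, {"xyz": [0, 0, 0.02], "delta_rot": [0, 0, 0], "gripper": 0.04}, {"xyz": [0, 0, 0.01], "delta_rot": [0, 0, 0], "gripper": 0.04}, {"xyz": [0, 0, 0], "delta_rot": [0, 0, 0], "gripper": 0.04}], "force": 40}}

```text
time: 6.0
tool_pos: [0.6167, -0.1512, 0.0639]
tcp_rot: [-3.14, 0.001, 0.008]
wrist_force: [-0.7, -0.1, -5.0]
width: 0.556
```

```bash
python3 - <<'E'
from h import *
d=cap('scene','s2');d=cap('wrist','w4')
print(bot.read_state()['tool_pos'])
E
```

```text
[ 0.61911114 -0.15184119  0.06660515]
```

View pics/w4.png

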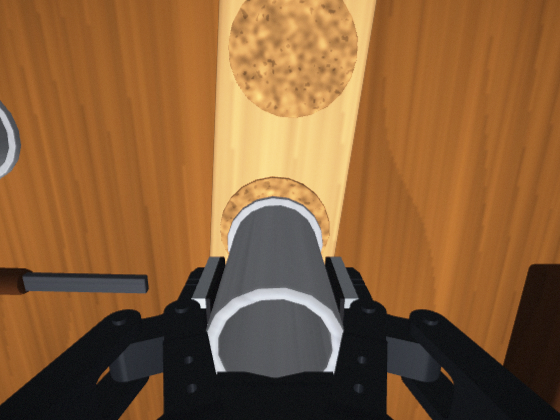

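View pics/s2.png

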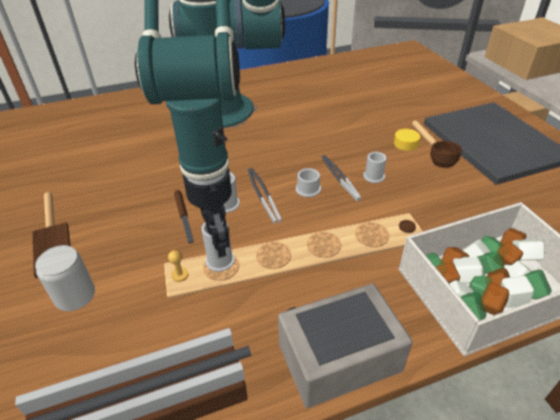

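The wrist view shows the foot (cols 228–322, centre 275, top edge row 197) inside the pad (cols 221–330, centre 275.5, top edge row 177), so x is centred. I'll check y numerically.

```bash
python3 - <<'E'
from h import *
d=dict(np.load('w4.npz'))
e=cv2.resize(d['pixels'][160:260,200:350],None,fx=5,fy=5,interpolation=cv2.INTER_CUBIC);cv2.imwrite('pics/w4c.png',e[:,:,::-1])
pe=ray(d,275,177,.014)[0];fe=ray(d,275,197.5,.0295)[0]
print(pe-[0,.035,0],fe-[0,.028,0])
E
```

```text
[ 0.61666671 -0.15084601  0.014     ] [ 0.61671056 -0.1521503   0.0295    ]
```

View pics/w4c.png

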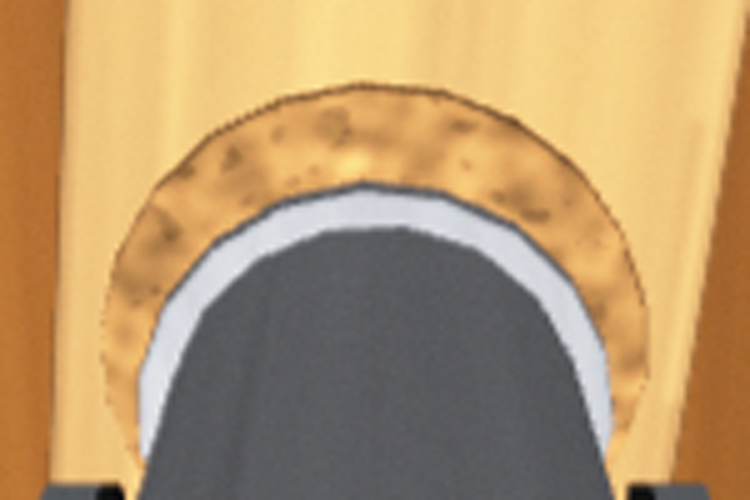

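In the crop the foot is centred in the pad laterally, and y is about 1 mm short. I'll correct that and set it down.

Request:
{"api": "arm_command", "payload": {"rows": [{"xyz": [0, -0.001, 0.006], "delta_rot": [0, 0, 0], "gripper": 0.04}, {"xyz": [0, 0, 0.005], "delta_rot": [0, 0, 0], "gripper": 0.04}, {"xyz": [0, 0, 0.002], "delta_rot": [0, 0, 0], "gripper": 0.04}, {"xyz": [0, 0, 0.001], "delta_rot": [0, 0, 0], "gripper": 0.04}, {"xyz": [0, 0, 0], "delta_rot": [0, 0, 0], "gripper": 0.04}, {"xyz": [0, 0, 0], "delta_rot": [0, 0, 0], "gripper": 0.04}], "force": 40}}

```text
time: 6.7
tool_pos: [0.6192, -0.1506, 0.0524]
tcp_rot: [3.142, -0.0, 0.0]
wrist_force: [-0.5, 0.0, -4.9]
width: 0.554
```

Request:
{"api": "arm_command", "payload": {"rows": [{"xyz": [0, 0, 0.001], "delta_rot": [0, 0, 0], "gripper": 0.04}, {"xyz": [0, 0, 0], "delta_rot": [0, 0, 0], "gripper": 0.04}], "force": 40}}

```text
time: 6.9
tool_pos: [0.6191, -0.1506, 0.0513]
tcp_rot: [-3.142, 0.0, -0.0]
wrist_force: [0.4, 0.1, -5.2]
width: 0.553
```

Request:
{"api": "arm_command", "payload": {"rows": [{"xyz": [0, 0, 0.001], "delta_rot": [0, 0, 0], "gripper": 0.04}, {"xyz": [0, 0, 0], "delta_rot": [0, 0, 0], "gripper": 0.04}, {"xyz": [0, 0, 0], "delta_rot": [0, 0, 0], "gripper": 0.04}], "force": 40}}

```text
time: 7.2
tool_pos: [0.6192, -0.1506, 0.0512]
tcp_rot: [3.142, 0.0, 0.0]
wrist_force: [-3.8, 0.4, 4.0]
width: 0.552
```

The wrist force went from −5 N to +4 N, so the mould is on the pad. I'll open and retreat.

Request:
{"api": "arm_command", "payload": {"rows": [{"xyz": [0, 0, 0], "delta_rot": [0, 0, 0], "gripper": 0.052}, {"xyz": [0, 0, 0], "delta_rot": [0, 0, 0], "gripper": 0.06}, {"xyz": [0, 0, 0], "delta_rot": [0, 0, 0], "gripper": 0.07}, {"xyz": [0, 0, 0], "delta_rot": [0, 0, 0], "gripper": 0.085}, {"xyz": [0, 0, 0], "delta_rot": [0, 0, 0], "gripper": 0.085}, {"xyz": [0, 0, -0.015], "delta_rot": [0, 0, 0], "gripper": 0.085}, {"xyz": [0, 0, -0.025], "delta_rot": [0, 0, 0], "gripper": 0.085}, {"xyz": [0, 0, -0.03], "delta_rot": [0, 0, 0], "gripper": 0.085}, {"xyz": [0, 0, -0.03], "delta_rot": [0, 0, 0], "gripper": 0.085}, {"xyz": [0, 0, -0.03], "delta_rot": [0, 0, 0], "gripper": 0.085}, {"xyz": [0, 0, -0.02], "delta_rot": [0, 0, 0], "gripper": 0.085}, {"xyz": [0, 0, 0], "delta_rot": [0, 0, 0], "gripper": 0.085}]}}

```text
time: 8.4
tool_pos: [0.622, -0.1513, 0.2061]
tcp_rot: [3.139, 0.0, 0.014]
wrist_force: [0.2, -0.9, 0.2]
width: 0.998
```

```bash
python3 - <<'E'
from h import *
d=cap('scene','s3');d2=cap('wrist','w5')
s=bot.read_state();print(s['tool_pos'],s['tcp_rot'])
print('scene mould',fitm(d,(.622,-.152),.104),'pad .6224 -.1516')
print('wrist mould',fitm(d2,(.62,-.151),.104))
E
```

```text
[ 0.61937587 -0.15065638  0.20112576] [ 3.14114608e+00 -6.16837560e-05  2.47930066e-03]
scene mould (np.float64(0.1046), array([ 0.6226, -0.1511,  0.0214]), 220) pad .6224 -.1516
wrist mould (np.float64(0.1034), array([ 0.6178, -0.1494,  0.0212]), 1153)
```

View pics/w5.png

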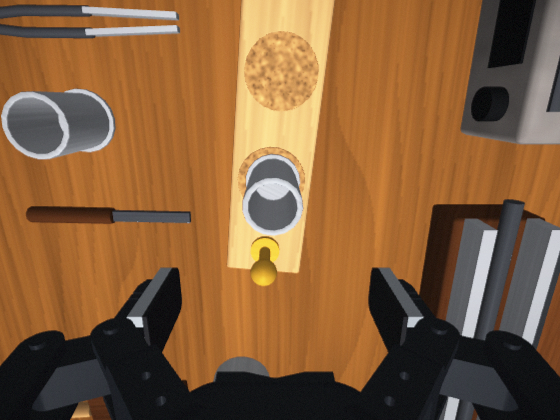

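The first mould stands upright on the pad, centred within about 0.5 mm in the scene camera. Next is mould c.

Request:
{"api": "arm_command", "payload": {"rows": [{"xyz": [-0.015, -0.005, 0], "delta_rot": [0, 0, 0], "gripper": 0.085}, {"xyz": [-0.025, -0.008, 0], "delta_rot": [0, 0, 0], "gripper": 0.085}, {"xyz": [-0.03, -0.009, 0], "delta_rot": [0, 0, 0], "gripper": 0.085}, {"xyz": [-0.03, -0.009, 0], "delta_rot": [0, 0, 0], "gripper": 0.085}, {"xyz": [-0.03, -0.009, 0], "delta_rot": [0, 0, 0], "gripper": 0.085}, {"xyz": [-0.03, -0.009, 0], "delta_rot": [0, 0, 0], "gripper": 0.085}, {"xyz": [-0.02, -0.007, 0], "delta_rot": [0, 0, 0], "gripper": 0.085}, {"xyz": [-0.01, -0.004, 0], "delta_rot": [0, 0, 0], "gripper": 0.085}, {"xyz": [0, 0, 0], "delta_rot": [0, 0, 0], "gripper": 0.085}, {"xyz": [0, 0, 0], "delta_rot": [0, 0, 0], "gripper": 0.085}, {"xyz": [0, 0, 0], "delta_rot": [0, 0, 0], "gripper": 0.085}]}}

```text
time: 9.6
tool_pos: [0.4301, -0.0909, 0.2003]
tcp_rot: [3.141, -0.0, 0.001]
wrist_force: [-0.7, 0.1, -0.1]
width: 0.997
```

```bash
python3 - <<'E'
from h import *
d2=cap('wrist','w6')
s=bot.read_state();print(s['tool_pos'],s['tcp_rot'])
print('wrist mould',fitm(d2,(.429,-.091),.074),'expect wrist bias (-.0015,+.001)')
E
```

```text
[ 0.43004021 -0.0908847   0.20027888] [ 3.14152930e+00 -1.39727044e-04  2.37742846e-04]
wrist mould (np.float64(0.0737), array([ 0.4268, -0.0903,  0.0241]), 1074) expect wrist bias (-.0015,+.001)
```

Request:
{"api": "arm_command", "payload": {"rows": [{"xyz": [-0.001, 0, 0.02], "delta_rot": [0, 0, 0], "gripper": 0.085}, {"xyz": [0, 0, 0.03], "delta_rot": [0, 0, 0], "gripper": 0.085}, {"xyz": [0, 0, 0.03], "delta_rot": [0, 0, 0], "gripper": 0.085}, {"xyz": [0, 0, 0.03], "delta_rot": [0, 0, 0], "gripper": 0.085}, {"xyz": [0, 0, 0.03], "delta_rot": [0, 0, 0], "gripper": 0.085}, {"xyz": [0, 0, 0.02], "delta_rot": [0, 0, 0], "gripper": 0.085}, {"xyz": [0, 0, 0.014], "delta_rot": [0, 0, 0], "gripper": 0.085}, {"xyz": [0, 0, 0], "delta_rot": [0, 0, 0], "gripper": 0.085}, {"xyz": [0, 0, 0], "delta_rot": [0, 0, 0], "gripper": 0.065}, {"xyz": [0, 0, 0], "delta_rot": [0, 0, 0], "gripper": 0.065}, {"xyz": [0, 0, 0], "delta_rot": [0, 0, 0], "gripper": 0.06}, {"xyz": [0, 0, 0], "delta_rot": [0, 0, 0], "gripper": 0.057}], "force": 25}}

```text
time: 10.85
tool_pos: [0.429, -0.0908, 0.0272]
tcp_rot: [3.141, -0.0, 0.003]
wrist_force: [-0.1, 0.3, 0.4]
width: 0.668
```

Request:
{"api": "arm_command", "payload": {"rows": [{"xyz": [0, 0, 0], "delta_rot": [0, 0, 0], "gripper": 0.055}, {"xyz": [0, 0, 0], "delta_rot": [0, 0, 0], "gripper": 0.053}, {"xyz": [0, 0, 0], "delta_rot": [0, 0, 0], "gripper": 0.051}, {"xyz": [0, 0, 0], "delta_rot": [0, 0, 0], "gripper": 0.045}, {"xyz": [0, 0, 0], "delta_rot": [0, 0, 0], "gripper": 0.045}, {"xyz": [0, 0, 0], "delta_rot": [0, 0, 0], "gripper": 0.045}], "force": 40}}

```text
time: 11.45
tool_pos: [0.4285, -0.0907, 0.0273]
tcp_rot: [3.141, -0.0, 0.001]
wrist_force: [-3.1, -0.8, 7.3]
width: 0.631
```

Gripped at 53.9 mm. Next I'll lift and carry it to pad 2.

Request:
{"api": "arm_command", "payload": {"rows": [{"xyz": [0, 0, -0.015], "delta_rot": [0, 0, 0], "gripper": 0.045}, {"xyz": [0, 0, -0.025], "delta_rot": [0, 0, 0], "gripper": 0.045}, {"xyz": [0, 0, -0.03], "delta_rot": [0, 0, 0], "gripper": 0.045}, {"xyz": [0.015, -0.003, -0.01], "delta_rot": [0, 0, 0], "gripper": 0.045}, {"xyz": [0.03, -0.007, 0], "delta_rot": [0, 0, 0], "gripper": 0.045}, {"xyz": [0.03, -0.007, 0], "delta_rot": [0, 0, 0], "gripper": 0.045}, {"xyz": [0.03, -0.007, 0], "delta_rot": [0, 0, 0], "gripper": 0.045}, {"xyz": [0.03, -0.007, 0], "delta_rot": [0, 0, 0], "gripper": 0.045}, {"xyz": [0.03, -0.007, 0], "delta_rot": [0, 0, 0], "gripper": 0.045}, {"xyz": [0.02, -0.004, 0], "delta_rot": [0, 0, 0], "gripper": 0.045}, {"xyz": [0.0155, -0.0026, 0], "delta_rot": [0, 0, 0], "gripper": 0.045}, {"xyz": [0, 0, 0], "delta_rot": [0, 0, 0], "gripper": 0.045}], "force": 40}}

```text
time: 12.65
tool_pos: [0.6299, -0.0455, 0.1053]
tcp_rot: [-3.141, -0.001, 0.0]
wrist_force: [0.1, -0.9, -3.5]
width: 0.628
```

Request:
{"api": "arm_command", "payload": {"rows": [{"xyz": [0, 0, 0.02], "delta_rot": [0, 0, 0], "gripper": 0.045}, {"xyz": [0, 0, 0.02], "delta_rot": [0, 0, 0], "gripper": 0.045}, {"xyz": [0, 0, 0.012], "delta_rot": [0, 0, 0], "gripper": 0.045}, {"xyz": [0, 0, 0], "delta_rot": [0, 0, 0], "gripper": 0.045}, {"xyz": [0, 0, 0], "delta_rot": [0, 0, 0], "gripper": 0.045}], "force": 40}}

```text
time: 13.15
tool_pos: [0.628, -0.046, 0.0541]
tcp_rot: [-3.141, 0.0, 0.002]
wrist_force: [0.1, -0.3, -2.9]
width: 0.632
```

```bash
python3 - <<'E'
from h import *
d=cap('wrist','w7');print(bot.read_state()['tool_pos'])
e=cv2.resize(d['pixels'][130:280,180:370],None,fx=4,fy=4,interpolation=cv2.INTER_CUBIC);cv2.imwrite('pics/w7c.png',e[:,:,::-1])
E
```

```text
[ 0.62889514 -0.04612153  0.05496192]
```

View pics/w7c.png

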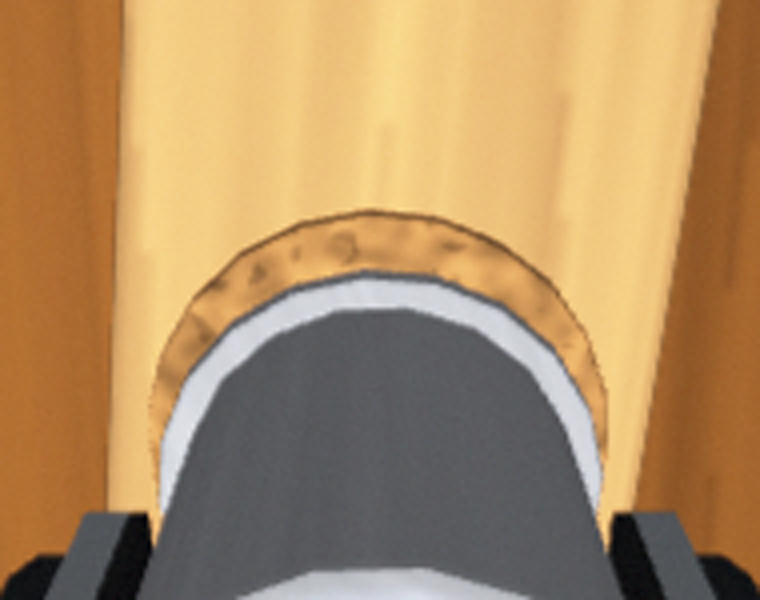

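In the crop the pad spans 152–607 and the foot 160–602, so they are laterally centred. Top edges are at rows 211 and 270.

```bash
python3 - <<'E'
from h import *
d=dict(np.load('w7.npz'))
print(ray(d,275,130+211/4,.014)[0]-[0,.035,0],ray(d,275,130+270/4,.0277)[0]-[0,.031,0])
E
```

```text
[ 0.62670373 -0.04612471  0.014     ] [ 0.62672155 -0.04685359  0.0277    ]
```

Request:
{"api": "arm_command", "payload": {"rows": [{"xyz": [0, -0.0005, 0.005], "delta_rot": [0, 0, 0], "gripper": 0.045}, {"xyz": [0, 0, 0.005], "delta_rot": [0, 0, 0], "gripper": 0.045}, {"xyz": [0, 0, 0.002], "delta_rot": [0, 0, 0], "gripper": 0.045}, {"xyz": [0, 0, 0.001], "delta_rot": [0, 0, 0], "gripper": 0.045}, {"xyz": [0, 0, 0.001], "delta_rot": [0, 0, 0], "gripper": 0.045}, {"xyz": [0, 0, 0], "delta_rot": [0, 0, 0], "gripper": 0.045}, {"xyz": [0, 0, 0], "delta_rot": [0, 0, 0], "gripper": 0.045}], "force": 40}}

```text
time: 13.9
tool_pos: [0.6283, -0.0454, 0.0413]
tcp_rot: [-3.142, -0.0, 0.001]
wrist_force: [-5.2, 0.2, 3.8]
width: 0.634
```

It is down (force +3.8 N). I'll open and retreat.

Request:
{"api": "arm_command", "payload": {"rows": [{"xyz": [0, 0, 0], "delta_rot": [0, 0, 0], "gripper": 0.058}, {"xyz": [0, 0, 0], "delta_rot": [0, 0, 0], "gripper": 0.066}, {"xyz": [0, 0, 0], "delta_rot": [0, 0, 0], "gripper": 0.075}, {"xyz": [0, 0, 0], "delta_rot": [0, 0, 0], "gripper": 0.085}, {"xyz": [0, 0, 0], "delta_rot": [0, 0, 0], "gripper": 0.085}, {"xyz": [0, 0, -0.015], "delta_rot": [0, 0, 0], "gripper": 0.085}, {"xyz": [0, 0, -0.025], "delta_rot": [0, 0, 0], "gripper": 0.085}, {"xyz": [0, 0, -0.03], "delta_rot": [0, 0, 0], "gripper": 0.085}, {"xyz": [0, 0, -0.03], "delta_rot": [0, 0, 0], "gripper": 0.085}, {"xyz": [0, 0, -0.03], "delta_rot": [0, 0, 0], "gripper": 0.085}, {"xyz": [0, 0, -0.03], "delta_rot": [0, 0, 0], "gripper": 0.085}, {"xyz": [0, 0, 0], "delta_rot": [0, 0, 0], "gripper": 0.085}]}}

```text
time: 15.1
tool_pos: [0.6324, -0.0459, 0.2078]
tcp_rot: [3.14, -0.0, 0.018]
wrist_force: [0.3, -0.5, 0.9]
width: 1.002
```

```bash
python3 - <<'E'
from h import *
d=cap('scene','s4')
s=bot.read_state();print(s['tool_pos'],s['tcp_rot'])
print('scene c',fitm(d,(.632,-.047),.088),'pad .6322 -.0471'); print(fitm(d,(.622,-.152),.104))
E
```

```text
[ 0.63094201 -0.04572095  0.204899  ] [3.14072973e+00 8.24059113e-05 1.18453505e-02]
scene c (np.float64(0.0888), array([ 0.6316, -0.047 ,  0.0243]), 219) pad .6322 -.0471
(np.float64(0.1047), array([ 0.6225, -0.1511,  0.0215]), 221)
```

View pics/s4.png

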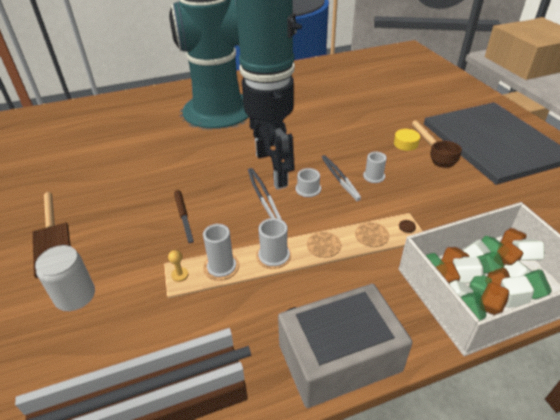

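Two moulds stand upright at (218,250) and (273,242) in the scene view, both centred within 0.6 mm. Next is mould b.

Request:
{"api": "arm_command", "payload": {"rows": [{"xyz": [-0.015, -0.0285, 0], "delta_rot": [0, 0, 0], "gripper": 0.085}, {"xyz": [-0.015, -0.029, 0], "delta_rot": [0, 0, 0], "gripper": 0.085}, {"xyz": [-0.015, -0.029, 0], "delta_rot": [0, 0, 0], "gripper": 0.085}, {"xyz": [-0.015, -0.029, 0], "delta_rot": [0, 0, 0], "gripper": 0.085}, {"xyz": [-0.015, -0.029, 0], "delta_rot": [0, 0, 0], "gripper": 0.085}, {"xyz": [-0.015, -0.029, 0], "delta_rot": [0, 0, 0], "gripper": 0.085}, {"xyz": [-0.015, -0.029, 0], "delta_rot": [0, 0, 0], "gripper": 0.085}, {"xyz": [-0.015, -0.029, 0], "delta_rot": [0, 0, 0], "gripper": 0.085}, {"xyz": [-0.015, -0.029, 0], "delta_rot": [0, 0, 0], "gripper": 0.085}, {"xyz": [-0.015, -0.029, 0], "delta_rot": [0, 0, 0], "gripper": 0.085}, {"xyz": [-0.015, -0.028, 0], "delta_rot": [0, 0, 0], "gripper": 0.085}, {"xyz": [0, 0, 0], "delta_rot": [0, 0, 0], "gripper": 0.085}]}}

```text
time: 16.35
tool_pos: [0.4611, 0.2743, 0.1991]
tcp_rot: [-3.141, -0.006, 0.004]
wrist_force: [0.8, -0.3, 0.1]
width: 0.993
```

Request:
{"api": "arm_command", "payload": {"rows": [{"xyz": [0, 0, 0], "delta_rot": [0, 0, 0], "gripper": 0.085}, {"xyz": [0, 0, 0], "delta_rot": [0, 0, 0], "gripper": 0.085}]}}

```text
time: 16.55
tool_pos: [0.4635, 0.2712, 0.1996]
tcp_rot: [3.141, -0.0, -0.001]
wrist_force: [0.4, -0.1, 0.7]
width: 0.995
```

```bash
python3 - <<'E'
from h import *
d2=cap('wrist','w8')
s=bot.read_state();print(s['tool_pos'],s['tcp_rot'])
print('wrist mould',fitm(d2,(.464,.272),.058),'expect wrist bias (-.0015,+.001)')
E
```

```text
[0.46379773 0.27106863 0.19979373] [ 3.14083880e+00 -1.47478889e-03 -9.11549090e-04]
wrist mould (np.float64(0.0579), array([0.4612, 0.2731, 0.0192]), 755) expect wrist bias (-.0015,+.001)
```

Request:
{"api": "arm_command", "payload": {"rows": [{"xyz": [-0.001, -0.001, 0.02], "delta_rot": [0, 0, 0], "gripper": 0.085}, {"xyz": [0, 0, 0.03], "delta_rot": [0, 0, 0], "gripper": 0.085}, {"xyz": [0, 0, 0.03], "delta_rot": [0, 0, 0], "gripper": 0.085}, {"xyz": [0, 0, 0.03], "delta_rot": [0, 0, 0], "gripper": 0.085}, {"xyz": [0, 0, 0.03], "delta_rot": [0, 0, 0], "gripper": 0.085}, {"xyz": [0, 0, 0.025], "delta_rot": [0, 0, 0], "gripper": 0.085}, {"xyz": [0, 0, 0.017], "delta_rot": [0, 0, 0], "gripper": 0.085}, {"xyz": [0, 0, 0], "delta_rot": [0, 0, 0], "gripper": 0.085}, {"xyz": [0, 0, 0], "delta_rot": [0, 0, 0], "gripper": 0.06}, {"xyz": [0, 0, 0], "delta_rot": [0, 0, 0], "gripper": 0.055}, {"xyz": [0, 0, 0], "delta_rot": [0, 0, 0], "gripper": 0.05}, {"xyz": [0, 0, 0], "delta_rot": [0, 0, 0], "gripper": 0.048}], "force": 25}}

```text
time: 17.8
tool_pos: [0.4635, 0.2735, 0.0195]
tcp_rot: [-3.141, 0.0, -0.003]
wrist_force: [-0.1, -0.6, 0.4]
width: 0.559
```

Request:
{"api": "arm_command", "payload": {"rows": [{"xyz": [0, 0, 0], "delta_rot": [0, 0, 0], "gripper": 0.046}, {"xyz": [0, 0, 0], "delta_rot": [0, 0, 0], "gripper": 0.044}, {"xyz": [0, 0, 0], "delta_rot": [0, 0, 0], "gripper": 0.042}, {"xyz": [0, 0, 0], "delta_rot": [0, 0, 0], "gripper": 0.036}, {"xyz": [0, 0, 0], "delta_rot": [0, 0, 0], "gripper": 0.036}, {"xyz": [0, 0, 0], "delta_rot": [0, 0, 0], "gripper": 0.036}], "force": 40}}

```text
time: 18.4
tool_pos: [0.4629, 0.2733, 0.0192]
tcp_rot: [-3.141, -0.001, -0.001]
wrist_force: [-1.0, -0.7, 5.8]
width: 0.51
```

Gripped at 43.6 mm. I'll carry it to pad 3.

Request:
{"api": "arm_command", "payload": {"rows": [{"xyz": [0, 0, -0.015], "delta_rot": [0, 0, 0], "gripper": 0.036}, {"xyz": [0, 0, -0.03], "delta_rot": [0, 0, 0], "gripper": 0.036}, {"xyz": [0, 0, -0.03], "delta_rot": [0, 0, 0], "gripper": 0.036}, {"xyz": [0.01, 0.015, -0.01], "delta_rot": [0, 0, 0], "gripper": 0.036}, {"xyz": [0.025, 0.03, 0], "delta_rot": [0, 0, 0], "gripper": 0.036}, {"xyz": [0.025, 0.03, 0], "delta_rot": [0, 0, 0], "gripper": 0.036}, {"xyz": [0.025, 0.03, 0], "delta_rot": [0, 0, 0], "gripper": 0.036}, {"xyz": [0.025, 0.03, 0], "delta_rot": [0, 0, 0], "gripper": 0.036}, {"xyz": [0.025, 0.03, 0], "delta_rot": [0, 0, 0], "gripper": 0.036}, {"xyz": [0.025, 0.03, 0], "delta_rot": [0, 0, 0], "gripper": 0.036}, {"xyz": [0.016, 0.0185, 0], "delta_rot": [0, 0, 0], "gripper": 0.036}, {"xyz": [0, 0, 0], "delta_rot": [0, 0, 0], "gripper": 0.036}], "force": 40}}

```text
time: 19.6
tool_pos: [0.6408, 0.0566, 0.1039]
tcp_rot: [3.141, -0.005, 0.003]
wrist_force: [-0.5, -0.1, -1.4]
width: 0.512
```

Request:
{"api": "arm_command", "payload": {"rows": [{"xyz": [0, 0, 0.02], "delta_rot": [0, 0, 0], "gripper": 0.036}, {"xyz": [0, 0, 0.02], "delta_rot": [0, 0, 0], "gripper": 0.036}, {"xyz": [0, 0, 0.017], "delta_rot": [0, 0, 0], "gripper": 0.036}, {"xyz": [0, 0, 0], "delta_rot": [0, 0, 0], "gripper": 0.036}, {"xyz": [0, 0, 0], "delta_rot": [0, 0, 0], "gripper": 0.036}, {"xyz": [0, 0, 0], "delta_rot": [0, 0, 0], "gripper": 0.036}], "force": 40}}

```text
time: 20.2
tool_pos: [0.6394, 0.0599, 0.0475]
tcp_rot: [-3.141, -0.001, -0.003]
wrist_force: [1.1, -0.1, -0.8]
width: 0.51
```

```bash
python3 - <<'E'
from h import *
d=cap('wrist','w9');print(bot.read_state()['tool_pos'])
e=cv2.resize(d['pixels'][130:280,180:370],None,fx=4,fy=4,interpolation=cv2.INTER_CUBIC);cv2.imwrite('pics/w9c.png',e[:,:,::-1])
E
```

```text
[0.63969273 0.05984092 0.04774472]
```

View pics/w9c.png

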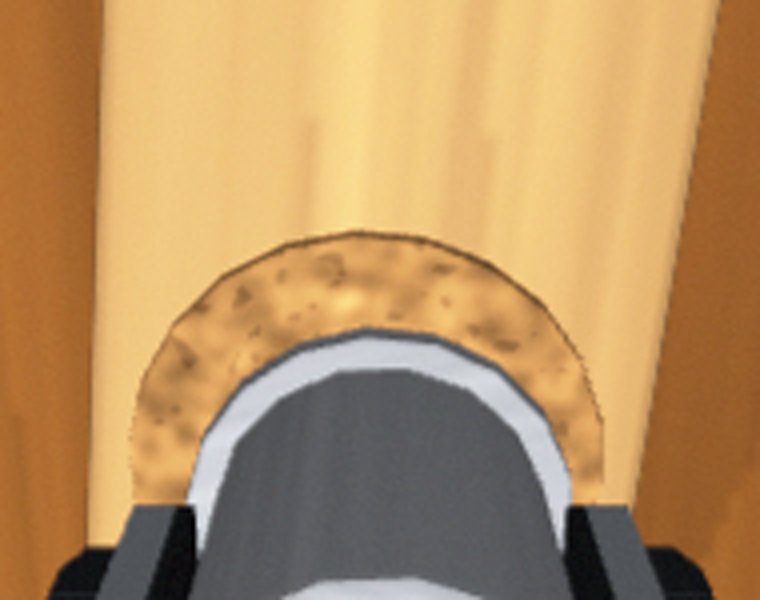

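In the crop the pad's centre is at col 367 and the foot's at 380, so x is about 1.5 mm too far. Top edges are at rows 232 and 329.

```bash
python3 - <<'E'
from h import *
d=dict(np.load('w9.npz'))
print(ray(d,180+367.5/4,188,.014)[0]-[0,.035,0],ray(d,275,212.25,.0285)[0]-[0,.026,0])
E
```

```text
[0.63653662 0.05844667 0.014     ] [0.63824777 0.05829286 0.0285    ]
```

Request:
{"api": "arm_command", "payload": {"rows": [{"xyz": [-0.0016, 0, 0.005], "delta_rot": [0, 0, 0], "gripper": 0.036}, {"xyz": [0, 0, 0.005], "delta_rot": [0, 0, 0], "gripper": 0.036}, {"xyz": [0, 0, 0.002], "delta_rot": [0, 0, 0], "gripper": 0.036}, {"xyz": [0, 0, 0.0015], "delta_rot": [0, 0, 0], "gripper": 0.036}, {"xyz": [0, 0, 0.0012], "delta_rot": [0, 0, 0], "gripper": 0.036}, {"xyz": [0, 0, 0], "delta_rot": [0, 0, 0], "gripper": 0.036}, {"xyz": [0, 0, 0], "delta_rot": [0, 0, 0], "gripper": 0.036}], "force": 40}}

```text
time: 20.95
tool_pos: [0.6365, 0.0595, 0.0333]
tcp_rot: [3.142, -0.0, -0.002]
wrist_force: [-5.5, 0.0, 8.9]
width: 0.514
```

Request:
{"api": "arm_command", "payload": {"rows": [{"xyz": [0, 0, 0], "delta_rot": [0, 0, 0], "gripper": 0.048}, {"xyz": [0, 0, 0], "delta_rot": [0, 0, 0], "gripper": 0.056}, {"xyz": [0, 0, 0], "delta_rot": [0, 0, 0], "gripper": 0.07}, {"xyz": [0, 0, 0], "delta_rot": [0, 0, 0], "gripper": 0.085}, {"xyz": [0, 0, 0], "delta_rot": [0, 0, 0], "gripper": 0.085}, {"xyz": [0, 0, -0.015], "delta_rot": [0, 0, 0], "gripper": 0.085}, {"xyz": [0, 0, -0.025], "delta_rot": [0, 0, 0], "gripper": 0.085}, {"xyz": [0, 0, -0.03], "delta_rot": [0, 0, 0], "gripper": 0.085}, {"xyz": [0, 0, -0.03], "delta_rot": [0, 0, 0], "gripper": 0.085}, {"xyz": [0, 0, -0.03], "delta_rot": [0, 0, 0], "gripper": 0.085}, {"xyz": [0, 0, -0.03], "delta_rot": [0, 0, 0], "gripper": 0.085}, {"xyz": [0, 0, 0], "delta_rot": [0, 0, 0], "gripper": 0.085}]}}

```text
time: 22.15
tool_pos: [0.6409, 0.0598, 0.1991]
tcp_rot: [-3.141, -0.0, -0.018]
wrist_force: [0.3, -0.1, 1.0]
width: 0.995
```

Request:
{"api": "arm_command", "payload": {"rows": [{"xyz": [0, 0, 0], "delta_rot": [0, 0, 0], "gripper": 0.085}, {"xyz": [0, 0, 0], "delta_rot": [0, 0, 0], "gripper": 0.085}]}}

```text
time: 22.35
tool_pos: [0.6361, 0.0595, 0.1907]
tcp_rot: [3.142, -0.0, -0.003]
wrist_force: [-0.2, -0.1, -0.3]
width: 0.998
```

```bash
python3 - <<'E'
from h import *
d=cap('scene','s5')
s=bot.read_state();print(s['tool_pos'],s['tcp_rot'])
print('scene b',fitm(d,(.642,.0575),.072),'pad .6419 .0575'); print(fitm(d,(.622,-.152),.104),fitm(d,(.632,-.047),.088))
E
```

```text
[0.63586005 0.05947108 0.18999946] [ 3.14145313e+00  1.46635922e-05 -4.42492143e-03]
scene b (np.float64(0.0727), array([0.6397, 0.0571, 0.0194]), 170) pad .6419 .0575
(np.float64(0.1047), array([ 0.6225, -0.151 ,  0.0213]), 217) (np.float64(0.0888), array([ 0.6316, -0.0468,  0.0243]), 227)
```

View pics/s5.png

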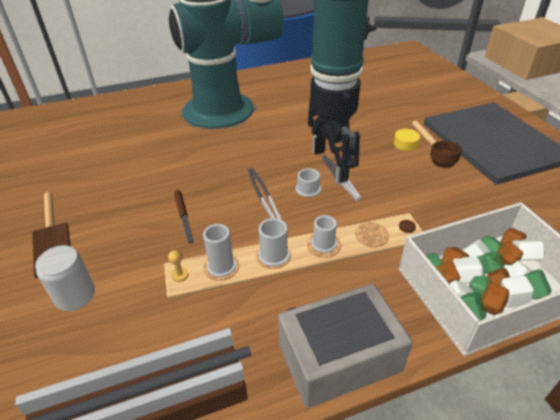

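Three moulds are upright. Mould b sits about 2 mm towards −x, which I may trim later. Next is mould a.

Request:
{"api": "arm_command", "payload": {"rows": [{"xyz": [-0.017, -0.003, 0], "delta_rot": [0, 0, 0], "gripper": 0.085}, {"xyz": [-0.03, -0.007, 0], "delta_rot": [0, 0, 0], "gripper": 0.085}, {"xyz": [-0.03, -0.007, 0], "delta_rot": [0, 0, 0], "gripper": 0.085}, {"xyz": [-0.03, -0.007, 0], "delta_rot": [0, 0, 0], "gripper": 0.085}, {"xyz": [-0.03, -0.007, 0], "delta_rot": [0, 0, 0], "gripper": 0.085}, {"xyz": [-0.03, -0.007, 0], "delta_rot": [0, 0, 0], "gripper": 0.085}, {"xyz": [-0.02, -0.007, 0], "delta_rot": [0, 0, 0], "gripper": 0.085}, {"xyz": [0, 0, 0], "delta_rot": [0, 0, 0], "gripper": 0.085}, {"xyz": [0, 0, 0], "delta_rot": [0, 0, 0], "gripper": 0.085}, {"xyz": [0, 0, 0], "delta_rot": [0, 0, 0], "gripper": 0.085}]}}

```text
time: 23.4
tool_pos: [0.4507, 0.1043, 0.1913]
tcp_rot: [3.141, -0.0, -0.0]
wrist_force: [0.4, 0.2, 0.2]
width: 0.995
```

```bash
python3 - <<'E'
from h import *
d2=cap('wrist','w10')
s=bot.read_state();print(s['tool_pos'],s['tcp_rot'])
print('wrist mould',fitm(d2,(.449,.105),.042),'expect wrist bias (-.0015,+.001)')
E
```

```text
[0.45085727 0.10429464 0.19134821] [ 3.14140295e+00 -5.85037310e-04 -1.68954549e-04]
wrist mould (np.float64(0.0419), array([0.4465, 0.1054, 0.0232]), 874) expect wrist bias (-.0015,+.001)
```

Request:
{"api": "arm_command", "payload": {"rows": [{"xyz": [-0.0025, 0, 0.02], "delta_rot": [0, 0, 0], "gripper": 0.085}, {"xyz": [0, 0, 0.03], "delta_rot": [0, 0, 0], "gripper": 0.085}, {"xyz": [0, 0, 0.03], "delta_rot": [0, 0, 0], "gripper": 0.085}, {"xyz": [0, 0, 0.03], "delta_rot": [0, 0, 0], "gripper": 0.085}, {"xyz": [0, 0, 0.03], "delta_rot": [0, 0, 0], "gripper": 0.085}, {"xyz": [0, 0, 0.025], "delta_rot": [0, 0, 0], "gripper": 0.085}, {"xyz": [0, 0, 0.014], "delta_rot": [0, 0, 0], "gripper": 0.085}, {"xyz": [0, 0, 0], "delta_rot": [0, 0, 0], "gripper": 0.085}, {"xyz": [0, 0, 0], "delta_rot": [0, 0, 0], "gripper": 0.065}, {"xyz": [0, 0, 0], "delta_rot": [0, 0, 0], "gripper": 0.06}, {"xyz": [0, 0, 0], "delta_rot": [0, 0, 0], "gripper": 0.057}, {"xyz": [0, 0, 0], "delta_rot": [0, 0, 0], "gripper": 0.055}], "force": 25}}

```text
time: 24.65
tool_pos: [0.4485, 0.1047, 0.0136]
tcp_rot: [-3.141, 0.0, -0.003]
wrist_force: [0.8, -0.0, 0.5]
width: 0.645
```

Request:
{"api": "arm_command", "payload": {"rows": [{"xyz": [0, 0, 0], "delta_rot": [0, 0, 0], "gripper": 0.053}, {"xyz": [0, 0, 0], "delta_rot": [0, 0, 0], "gripper": 0.051}, {"xyz": [0, 0, 0], "delta_rot": [0, 0, 0], "gripper": 0.049}, {"xyz": [0, 0, 0], "delta_rot": [0, 0, 0], "gripper": 0.044}, {"xyz": [0, 0, 0], "delta_rot": [0, 0, 0], "gripper": 0.044}, {"xyz": [0, 0, 0], "delta_rot": [0, 0, 0], "gripper": 0.044}], "force": 40}}

```text
time: 25.25
tool_pos: [0.4481, 0.1046, 0.0135]
tcp_rot: [-3.141, 0.0, -0.002]
wrist_force: [-2.0, -1.2, 7.0]
width: 0.596
```

Gripped at about 51 mm. I'll carry it to pad 4.

Request:
{"api": "arm_command", "payload": {"rows": [{"xyz": [0, 0, -0.015], "delta_rot": [0, 0, 0], "gripper": 0.044}, {"xyz": [0, 0, -0.03], "delta_rot": [0, 0, 0], "gripper": 0.044}, {"xyz": [0, 0, -0.03], "delta_rot": [0, 0, 0], "gripper": 0.044}, {"xyz": [0.015, -0.005, -0.01], "delta_rot": [0, 0, 0], "gripper": 0.044}, {"xyz": [0.03, -0.009, 0], "delta_rot": [0, 0, 0], "gripper": 0.044}, {"xyz": [0.03, -0.009, 0], "delta_rot": [0, 0, 0], "gripper": 0.044}, {"xyz": [0.03, -0.009, 0], "delta_rot": [0, 0, 0], "gripper": 0.044}, {"xyz": [0.03, -0.009, 0], "delta_rot": [0, 0, 0], "gripper": 0.044}, {"xyz": [0.03, -0.009, 0], "delta_rot": [0, 0, 0], "gripper": 0.044}, {"xyz": [0.02, -0.006, 0], "delta_rot": [0, 0, 0], "gripper": 0.044}, {"xyz": [0.015, -0.0025, 0], "delta_rot": [0, 0, 0], "gripper": 0.044}, {"xyz": [0, 0, 0], "delta_rot": [0, 0, 0], "gripper": 0.044}], "force": 40}}

```text
time: 26.45
tool_pos: [0.6488, 0.1633, 0.0968]
tcp_rot: [-3.142, -0.0, -0.0]
wrist_force: [-0.0, -0.3, -2.3]
width: 0.594
```

Request:
{"api": "arm_command", "payload": {"rows": [{"xyz": [0, 0, 0.02], "delta_rot": [0, 0, 0], "gripper": 0.044}, {"xyz": [0, 0, 0.02], "delta_rot": [0, 0, 0], "gripper": 0.044}, {"xyz": [0, 0, 0.017], "delta_rot": [0, 0, 0], "gripper": 0.044}, {"xyz": [0, 0, 0], "delta_rot": [0, 0, 0], "gripper": 0.044}, {"xyz": [0, 0, 0], "delta_rot": [0, 0, 0], "gripper": 0.044}, {"xyz": [0, 0, 0], "delta_rot": [0, 0, 0], "gripper": 0.044}, {"xyz": [0, 0, 0], "delta_rot": [0, 0, 0], "gripper": 0.044}, {"xyz": [0, 0, 0], "delta_rot": [0, 0, 0], "gripper": 0.044}], "force": 40}}

```text
time: 27.25
tool_pos: [0.6484, 0.1632, 0.0418]
tcp_rot: [-3.141, 0.0, -0.003]
wrist_force: [0.3, 0.0, -2.5]
width: 0.593
```

```bash
python3 - <<'E'
from h import *
d=cap('wrist','w11');print(bot.read_state()['tool_pos'])
e=cv2.resize(d['pixels'][130:300,180:370],None,fx=4,fy=3.5,interpolation=cv2.INTER_CUBIC);cv2.imwrite('pics/w11c.png',e[:,:,::-1])
E
```

```text
[0.64818572 0.16317091 0.04158787]
```

View pics/w11c.png

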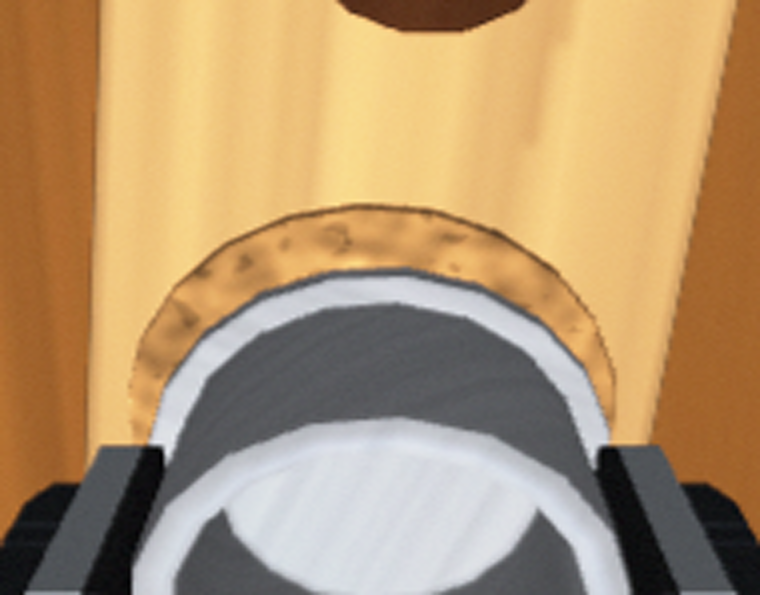

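In the crop the pad's centre is at col 372 and the foot's at 380, under 1 mm off; TCP x already matches the pad, so I'll leave x. Top edges are at rows 205 and 270 (×3.5).

```bash
python3 - <<'E'
from h import *
d=dict(np.load('w11.npz'))
print(ray(d,180+372/4,188.6,.014)[0]-[0,.035,0],ray(d,275,207.1,.028)[0]-[0,.030,0])
E
```

```text
[0.64611102 0.16291216 0.014     ] [0.64715628 0.16207688 0.028     ]
```

Request:
{"api": "arm_command", "payload": {"rows": [{"xyz": [0, 0, 0.005], "delta_rot": [0, 0, 0], "gripper": 0.044}, {"xyz": [0, 0, 0.005], "delta_rot": [0, 0, 0], "gripper": 0.044}, {"xyz": [0, 0, 0.002], "delta_rot": [0, 0, 0], "gripper": 0.044}, {"xyz": [0, 0, 0.0015], "delta_rot": [0, 0, 0], "gripper": 0.044}, {"xyz": [0, 0, 0.0005], "delta_rot": [0, 0, 0], "gripper": 0.044}, {"xyz": [0, 0, 0], "delta_rot": [0, 0, 0], "gripper": 0.044}, {"xyz": [0, 0, 0], "delta_rot": [0, 0, 0], "gripper": 0.044}], "force": 40}}

```text
time: 28.0
tool_pos: [0.6468, 0.1629, 0.0277]
tcp_rot: [3.141, 0.0, -0.003]
wrist_force: [-4.5, -1.0, 7.4]
width: 0.593
```

Request:
{"api": "arm_command", "payload": {"rows": [{"xyz": [0, 0, 0], "delta_rot": [0, 0, 0], "gripper": 0.056}, {"xyz": [0, 0, 0], "delta_rot": [0, 0, 0], "gripper": 0.064}, {"xyz": [0, 0, 0], "delta_rot": [0, 0, 0], "gripper": 0.075}, {"xyz": [0, 0, 0], "delta_rot": [0, 0, 0], "gripper": 0.085}, {"xyz": [0, 0, 0], "delta_rot": [0, 0, 0], "gripper": 0.085}, {"xyz": [0, 0, -0.015], "delta_rot": [0, 0, 0], "gripper": 0.085}, {"xyz": [0, 0, -0.025], "delta_rot": [0, 0, 0], "gripper": 0.085}, {"xyz": [0, 0, -0.03], "delta_rot": [0, 0, 0], "gripper": 0.085}, {"xyz": [0, 0, -0.03], "delta_rot": [0, 0, 0], "gripper": 0.085}, {"xyz": [0, 0, -0.03], "delta_rot": [0, 0, 0], "gripper": 0.085}, {"xyz": [0, 0, -0.03], "delta_rot": [0, 0, 0], "gripper": 0.085}, {"xyz": [0, 0, 0], "delta_rot": [0, 0, 0], "gripper": 0.085}]}}

```text
time: 29.2
tool_pos: [0.6513, 0.1639, 0.1944]
tcp_rot: [-3.139, -0.0, -0.018]
wrist_force: [0.6, -0.3, 1.2]
width: 0.997
```

Request:
{"api": "arm_command", "payload": {"rows": [{"xyz": [-0.03, 0.02, 0], "delta_rot": [0, 0, 0], "gripper": 0.085}, {"xyz": [-0.04, 0.02, 0], "delta_rot": [0, 0, 0], "gripper": 0.085}, {"xyz": [-0.04, 0.02, 0], "delta_rot": [0, 0, 0], "gripper": 0.085}, {"xyz": [-0.04, 0.02, 0], "delta_rot": [0, 0, 0], "gripper": 0.085}, {"xyz": [-0.04, 0.02, 0], "delta_rot": [0, 0, 0], "gripper": 0.085}, {"xyz": [-0.03, 0, 0], "delta_rot": [0, 0, 0], "gripper": 0.085}, {"xyz": [0, 0, 0], "delta_rot": [0, 0, 0], "gripper": 0.085}, {"xyz": [0, 0, 0], "delta_rot": [0, 0, 0], "gripper": 0.085}]}}

```text
time: 30.0
tool_pos: [0.4275, 0.063, 0.1869]
tcp_rot: [-3.141, 0.0, -0.003]
wrist_force: [-0.1, -0.2, 1.0]
width: 0.998
```

```bash
python3 - <<'E'
from h import *
s=bot.read_state();print(s['tool_pos'],s['tcp_rot'],s['time'])
pads=dict(top=[(.6157,-.1496),(.6257,-.0451),(.6357,.0594),(.6456,.164)],scene=[(.6224,-.1516),(.6322,-.0471),(.6419,.0575),(.6517,.162)])
for n in pads:
    d=cap(n,n+'9')
    for p,H in zip(pads[n],(.104,.088,.072,.056)):
        r=fitm(d,p,H);print(n,r,np.round((r[1][:2]-p)*1000,1))
b=cv2.resize(cv2.imread('pics/top9.png')[130:280,150:420],None,fx=2.9,fy=2.9,interpolation=cv2.INTER_CUBIC);cv2.imwrite('pics/top9c.png',b)
E
```

```text
[0.42747053 0.06300352 0.18692569] [-3.14137609e+00  1.62007963e-04 -2.60236645e-03] 30.0
top (np.float64(0.1048), array([ 0.6174, -0.1485,  0.0213]), 135) [1.7 1.1]
top (np.float64(0.0891), array([ 0.6267, -0.0445,  0.0242]), 151) [1.  0.6]
top (np.float64(0.0733), array([0.6349, 0.0595, 0.0194]), 116) [-0.8  0.1]
top (np.float64(0.0575), array([0.6453, 0.1635, 0.0232]), 135) [-0.3 -0.5]
scene (np.float64(0.1046), array([ 0.6224, -0.151 ,  0.0214]), 224) [0.  0.6]
scene (np.float64(0.0889), array([ 0.6314, -0.047 ,  0.0244]), 219) [-0.8  0.1]
scene (np.float64(0.0728), array([0.6399, 0.0569, 0.0194]), 172) [-2.  -0.6]
scene (np.float64(0.0572), array([0.65  , 0.161 , 0.0233]), 184) [-1.7 -1. ]
```

View pics/top9c.png

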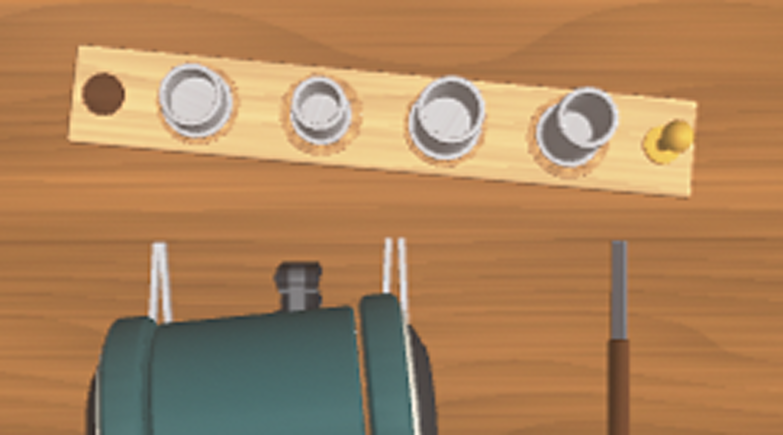

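View pics/scene9.png

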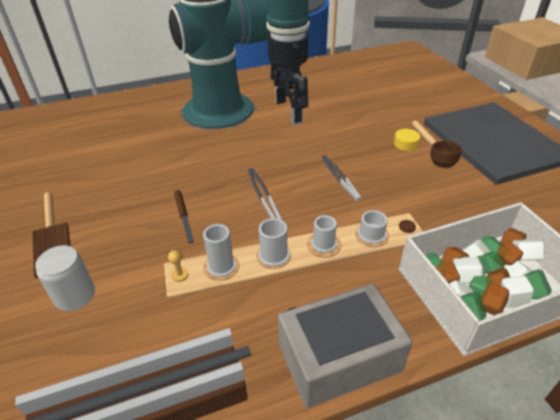

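All four moulds stand upright on their pads in order, at about (218,250), (273,242), (324,233) and (373,227) in the scene view, tallest beside the post. They are centred within 2 mm in both cameras and the arm is clear, so I'll hand in.

```bash
python3 - <<'E'
from h import *
print(bot.finish_job())
E
```

```text
the job is handed in; nothing more can be done
None
```

The four moulds are standing upright on the cork pads in order of height. The 90 mm one is next to the brass post, followed by 74, 58 and 42 mm. No mould was knocked over, and I handed in about 30 s into the 99 s limit, with the arm drawn well clear of the moulds.

- **Centring:** the last top and scene camera pictures put each mould within about 2 mm of its pad centre, and the rim heights match the order.
- **Mould b (58 mm):** it is the least well centred. The scene camera shows it about 2 mm towards the robot and the top camera under 1 mm. I left it as it was.
- **Camera disagreement:** the two fixed cameras differ by a steady 6 mm in x and 2 mm in y. I compared moulds and pads within the same picture and used averages to aim the arm.
- **Refused move:** one early move call was refused for missing keys and moved nothing; I sent it again in full.

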